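# Wedge the rocking kitchen scale

## Robot

A 6-joint arm with a two-finger parallel gripper is mounted at the origin on the work surface. World frame = base frame: x ahead of the robot, y to its left, z up, the work surface at z = 0. Lengths are in m, angles in rad, forces in N, time in s.
With the tool pointing down it reaches from about 0.35 to 0.975 m from the base axis. Payload 4.9 kg.
Tool frame: the origin (TCP) lies midway between the tips of the shut fingers; the grasp point (between the pads) lies 19 mm behind it; z points along the fingers, y is the line along which they close (so a half turn about z gives the same grasp; the last joint's range is limited). The gripper opens to 85 mm and grips with 20 to 120 N. Pads are 22 mm wide; open, the fingers measure 114 mm over their backs; the gripper's body (76 mm by 85 mm) begins 54 mm behind the grasp point. The pads swing forward as they close: fully open they stand 13 mm farther back than shut.
Start: joints at [-1.402, 0.053, 1.613, -0, 1.476, -0.119], TCP at [0.177, -0.599, 0.231] pointing down, gripper open.
Joint ranges: [-3.01, 3.01], [-1.01, 2.22], [0.06, 2.58], [-1.02, 4.17], [0.09, 2.62], [-3.14, 3.14]. Speed limits (rad/s): [2.57, 2.57, 3.14, 3.14, 3.14, 3.14].

## Interface

Orientations are given as a unit quaternion [w, x, y, z].
In Python, from plant import manip, sensors, grab_frame, camera_params gives the robot as it stands (manip), with the cameras as plain functions and the readings (sensors).
- The arm moves only by the shell command python3 shift.py 'ROWS'. ROWS is a JSON list of rows, 1 to 5 of them, each of 7 numbers: the opening from 0.0 (shut) to 1.0 (fully open), then dx, dy, dz in m, then a rotation vector rx, ry, rz in rad; each row shifts and turns the commanded pose from where the row before left it, along the tool's axes as they then stand; what a row does not reach is not made up. A row lasts 1/8 s, in which the tool goes at most 0.0625 m and 0.188 rad, less where a joint would pass 70% of its speed; a pose out of reach is approached as far as the arm can. The fingers move at their own pace and stop on an object; the grip force is fixed at half the most. Time passes only in rows, so rows that do not move let the fingers close. It prints the time, the measured TCP pose, the force, the opening and the grip force at its end. Input that does not fit is refused with a message, and nothing moves.
- sensors.state(): the state, without advancing time (a new reading comes with each control period).
- grab_frame(name): name is "scene" or "top" or "wrist"; returns the picture (400x640x3 uint8, red, green, blue); there is no depth.
- camera_params(name): a dict with "intrinsics" (3x3 intrinsics, pixels), "xyz" and "orientation" of the camera in the world. Camera axes: x right, y down, z forward; pixel columns grow to the right and rows downward; lengths in m; the calibration is good to about 2 mm. A picture is of the moment at which its call begins: read the wrist's pose just before it. camera_params takes no time and is no camera call; for the wrist camera it gives the pose at the moment of the call.
- manip.job_done(): hands the job in; it is judged then, once.
The state is a dict: "time": time; "joint_pos": joint angles; "joint_vel": joint speeds; "joint_efforts": joint torques, N m; "tool_pos": TCP position; "tool_rot": TCP orientation; "contact_force": force on the tool from outside, world axes, zero at the start; "ft_torque": the same for the moment, N m; "gripper_width": opening from 0.0 (shut) to 1.0 (fully open); "grasp_force": force on a finger pad.
Only numpy, scipy, OpenCV 4.12 (cv2) and the standard library are available. Lean on these libraries where they do the work, as an engineer would, in place of code of your own. Each camera call takes 0.05 s, during which the arm holds its last target. There are 200 camera calls.

## Task

The kitchen scale rocks because the foot under one corner has lost its rubber pad. With the fingers, push the little wooden wedge thin end first across the counter and squarely under that bare foot until it takes up the gap and the scale stands firm and level, without jacking the corner up or shoving the scale from its place; then press down firmly on the weighing plate at that corner to check that it no longer rocks, and leave the wedge in place. Only push and press: do not pick up the wedge or the scale, and leave the other things on the counter alone.

Things in the scene. Friction and masses are not known exactly. Their poses are not given: they have to be found in the camera images.
- scale: digital kitchen scale, loose, about 2 kg: white housing and square steel weighing plate on a grey base plate, 202 x 192 mm over its corner lugs, 66 mm high. Origin on the counter under its centre, z up; the sloped front with display and keys looks to -x, +y is its left seen from the front. It rests level on three domed rubber feet, 16 mm high, at (-85,-80), (-85,80), (85,80) mm
- bare_foot (a point): lowest point of the bare domed steel stud, 16 mm wide, under the scale's back right corner (x 85, y -80 mm in its frame; far right for one who reads the display). It hangs 8 mm above the counter. From above a round grey lug, 32 mm wide, 26 mm high, at the plate's corner shows where it is. The base plate's underside is 16 mm up. Axes as the scale
- plate_corner (a point): the place to press: on top of the weighing plate, 66 mm above the counter, 18 mm in from both edges of its corner over the bare foot (x 70, y -58 mm in the scale's frame). Without the wedge about 2 N here tips the scale by 0.07 rad until the stud hits the counter; wedged, the plate is rigid. Axes as the scale
- wedge: plain hardwood wedge, loose, about 45 g, 110 mm long, 40 mm wide, flat underside; its height falls evenly from 17 mm at the thick square end (x -55 mm) to 2 mm at the thin end (x 55 mm). Origin at the centre of its underside, x towards the thin end, z up. It starts right of the scale, thin end roughly towards the bare foot; the stud will meet it about 11 mm ahead of its origin
- wedge_back (a point): middle of the wedge's upright thick end face, 8 mm above the counter; axes as the wedge. Pushing here slides the wedge with well under 1 N; once it meets the stud the push rises by several newtons within a centimetre. About 2 to 5 N seats it and friction keeps it; pushed much harder it jacks up the corner or shoves the scale
- fork: green plastic fork lying flat, 173 x 24 mm, 8 mm high, right of the scale near the wedge; leave alone. Origin under its middle, x towards the tines
- spoon: stainless steel spoon lying flat, 171 x 40 mm, up to 16 mm high, behind the scale; leave alone. Origin under its middle, x towards the bowl
- muffin_cup: empty red silicone muffin cup, 68 mm across the rim, 34 mm high, standing beyond the wedge; leave alone. Origin under its centre
- jar0: lower of two stacked round glass snack jars with metal lids, each 68 mm across and 62 mm high, left of the scale; leave alone. Origin under its centre
- jar1: upper of the two stacked glass jars, standing on the lower one's lid; leave alone. Origin under its centre
- lunchbox: blue plastic lunchbox, 178 x 126 x 67 mm high with its flap lid, fixed, left of the scale; leave alone. Origin under its centre, x towards the lid hinge
- lunchbox_lid (a joint): flap lid of the lunchbox, hinged on its +x rim: 0 shut, grows to 1.9 rad open; leave shut

How it is judged:
On the way, in this order (a step that is already met when the one before it is completed fails the run):
1. the wedge bears under the bare foot, square below it, with the scale still level (contact force between wedge and scale above 0.3 N and y of bare_foot in the frame of wedge between -0.015 and 0.015 m and x of bare_foot in the frame of wedge between -0.05 and 0.05 m and angle between scale's own z axis and vertical below 0.012 rad), for 0.3 s.
2. the fingers press the weighing plate down at that corner and it does not give (contact force between the fingers and scale above 4 N and horizontal distance between the grasp point and plate_corner below 0.045 m and angle between scale's own z axis and vertical below 0.018 rad), for 0.2 s.
At the end, for the whole second after the job is handed in: Wedge and scale at rest, the wedge bearing on the scale with more than 0.3 N, the bare stud over the wedge's length and within 15 mm of its centre line, the scale level within 0.012 rad (all of step 1 and linear speed of each of scale, wedge below 0.01 m/s); the robot touches nothing.
It fails at once if the wedge is lifted off the counter (height (world z) of wedge above 0.006 m or angle between wedge's own z axis and vertical above 0.1 rad).
It fails at once if the scale is lifted or tipped up (height (world z) of scale above 0.012 m or angle between scale's own z axis and vertical above 0.12 rad).
It fails at once if the scale is shoved more than 25 mm from its place (distance of scale from where it was at the start of the episode above 0.025 m).
It fails at once if another thing on the counter is disturbed (distance of any of fork, spoon, muffin_cup, jar0, jar1 from where it was at the start of the episode above 0.02 m or value of joint lunchbox_lid above 0.15 rad).
It also fails if it takes over 54 s, if anything falls off the work surface, if the arm or the gripper's body presses on something with over 40 N, if the wrist force passes 120 N, or if a joint passes its speed limit or range.

## Working session

There is one attempt and no reset: what is moved stays moved. The work goes in short steps, Python scripts to look and compute and a shell command to move; the robot and the scene stay as the last step left them, time stands still between calls to the robot, and variables do not carry over. Pictures are saved under pics/ and viewed, at most 10 in all, crops included, and the job is handed in when it is done.

```bash
ls; mkdir -p pics
cat > h.py <<'E'
import numpy as np,cv2
from scipy.spatial.transform import Rotation as R
from plant import manip, sensors, grab_frame, camera_params
def rot(q): return R.from_quat([q[1],q[2],q[3],q[0]]).as_matrix()
def ray(name,u,v,z,p=None):
    p=p or camera_params(name)
    d=rot(p["orientation"])@np.linalg.solve(np.array(p["intrinsics"]),[u,v,1.])
    o=np.array(p["xyz"]); return o+d*(z-o[2])/d[2]
E
python3 - <<'E'
from h import *
for n in("top","scene"):
    cv2.imwrite(f"pics/{n}0.png",cv2.cvtColor(grab_frame(n),cv2.COLOR_RGB2BGR))
    print(camera_params(n))
print(sensors.state())
E
```

```text
pics
plant.py
shift.py
{'intrinsics': array([[436.81371335,   0.        , 316.31490615],
       [  0.        , 436.81371335, 204.06072276],
       [  0.        ,   0.        ,   1.        ]]), 'xyz': array([0.45128616, 0.13386238, 0.97954713]), 'orientation': array([ 0.03889293, -0.70285097,  0.70908263, -0.04110573])}
{'intrinsics': array([[449.52861919,   0.        , 312.48784239],
       [  0.        , 449.52861919, 203.82983409],
       [  0.        ,   0.        ,   1.        ]]), 'xyz': array([1.17955873, 0.23811587, 0.72841128]), 'orientation': array([-0.23716552,  0.59961184,  0.70741947, -0.28944058])}
{'time': 0.1, 'joint_pos': array([-1.40201258e+00,  5.33491220e-02,  1.61416857e+00,  2.65621899e-05,
        1.47601815e+00, -1.19005205e-01]), 'joint_vel': array([-2.83938425e-04,  1.32441826e-05, -3.08298372e-03, -1.26516721e-03,
        1.17097649e-03,  1.04883036e-04]), 'joint_efforts': array([ 1.49358781e-03, -3.94901133e+01, -3.71364605e+01, -5.55364318e-05,
        3.90617948e-03, -1.11400715e-05]), 'tool_pos': array([ 0.17730295, -0.59872579,  0.23014274]), 'tool_rot': array([-9.71622987e-04,  9.89664756e-01,  1.43397093e-01, -1.09636242e-05]), 'contact_force': array([ 0.10600595, -0.33368557, -0.02089511]), 'ft_torque': array([-0.00836616,  0.00994352, -0.00144202]), 'grasp_force': 0.0, 'gripper_width': 1.0007497056808987}
```

View pics/top0.png

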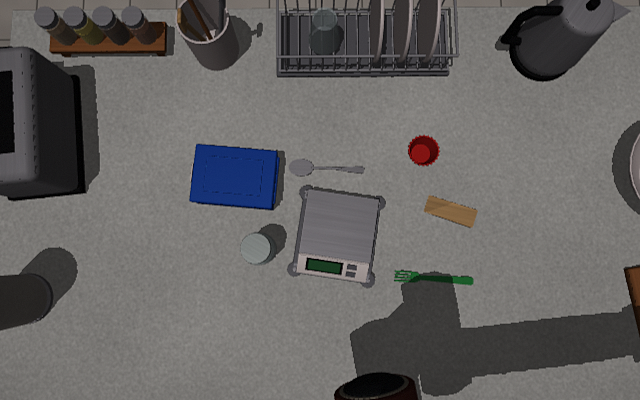

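View pics/scene0.png

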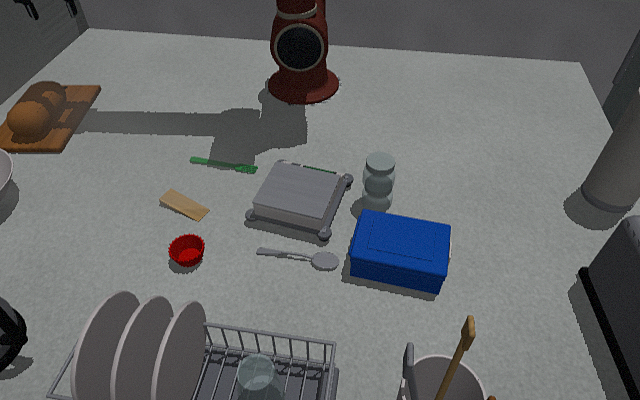

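The top view shows the scale's bare-foot lug at about (376,202). The wedge spans (426,203) to (475,219) with its thin end to the left, the fork is at (433,278) and the cup at (424,150). I'll measure these next.

Run:
```python
from h import *
im=cv2.imread("pics/top0.png"); p=camera_params("top")
hsv=cv2.cvtColor(im,cv2.COLOR_BGR2HSV)
m=cv2.inRange(hsv,(8,70,60),(28,255,255)); m[:, :410]=0; m[:,490:]=0; m[:185]=0; m[235:]=0
c=max(cv2.findContours(m,0,1)[0],key=cv2.contourArea)
r=cv2.minAreaRect(c); b=cv2.boxPoints(r); print("rect",r); 
for q in b:
    z=0.002 if q[0]<450 else 0.017
    print(q,ray("top",*q,z,p).round(4))
m=cv2.inRange(hsv,(45,80,30),(80,255,255)); m[:265]=0;m[300:]=0
ys,xs=np.nonzero(m); 
for i in (xs.argmin(),xs.argmax()): print("fork",ray("top",xs[i],ys[i],.005,p).round(4))
print("cup",ray("top",424,150,.034,p).round(3))
for n,u,v in(("bare",376,202),("BL",306,191),("FL",294,269),("FR",368,281)): print(n,ray("top",u,v,.026,p).round(4))
x=cv2.resize(im[175:295,280:490],None,fx=3.8,fy=3.8,interpolation=cv2.INTER_CUBIC)
cv2.imwrite("pics/crop1.png",cv2.convertScaleAbs(x,alpha=1.5))
```

```text
rect ((450.300048828125, 210.60000610351562), (51.54512405395508, 18.657434463500977), 18.434947967529297)
[422.90002 211.30002] [ 0.5439 -0.1093  0.002 ]
[428.80005 193.6    ] [ 0.584  -0.1241  0.002 ]
[477.70007 209.9    ] [ 0.5446 -0.2272  0.017 ]
[471.80005 227.6    ] [ 0.5055 -0.2122  0.017 ]
fork [0.4267 0.1499 0.005 ]
fork [ 0.395  -0.2115  0.005 ]
cup [ 0.677 -0.109  0.034]
bare [ 0.5631 -0.0009  0.026 ]
BL [0.5888 0.1529 0.026 ]
FL [0.4189 0.1799 0.026 ]
FR [0.3919 0.0205 0.026 ]
```

View pics/crop1.png

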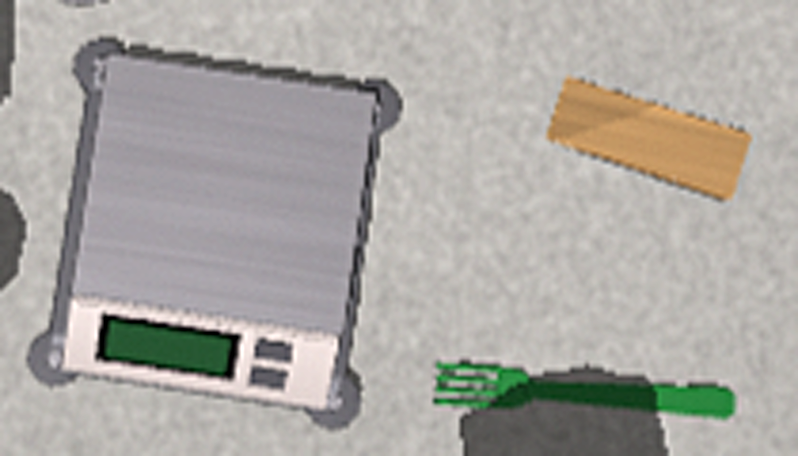

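Run:
```python
from h import *
p=camera_params("top")
f=lambda u,v,z: ray("top",280+u/3.8-.4,175+v/3.8-.4,z,p)[:2]
A=np.array([[85,-80],[85,80],[-85,80],[-85,-80]])/1e3
B=np.array([f(*q,.026) for q in((374,106),(102,65),(55,357),(332,400))])
a=A-A.mean(0);b=B-B.mean(0)
th=np.arctan2((a[:,0]*b[:,1]-a[:,1]*b[:,0]).sum(),(a*b).sum())
Rm=np.array([[np.cos(th),-np.sin(th)],[np.sin(th),np.cos(th)]])
F=B.mean(0)+(Rm@A.T).T
print("scale",B.mean(0),np.degrees(th),"resid",(F-B).round(4).tolist())
print("foot",F[0],"plate",B.mean(0)+Rm@[.070,-.058])
W=np.array([f(567,77,.002),f(548,140,.002),f(750,133,.017),f(726,200,.017)])
t=W[:2].mean(0);k=W[2:].mean(0);d=t-k
print("thin",t,"thick",k,"len",np.hypot(*d),np.hypot(*(W[0]-W[1])),np.hypot(*(W[2]-W[3])),"head from +y",np.degrees(np.arctan2(d[0],d[1])))
print(W.round(4).tolist())
s=sensors.state();print(rot(s["tool_rot"]).round(3).tolist())
```

```text
scale [0.49085427 0.08724334] -9.335060535758208 resid [[-0.0002, -0.0002], [0.0004, 0.0005], [0.0001, 0.0003], [-0.0003, -0.0006]]
foot [ 0.56175197 -0.00548484] plate [0.55051919 0.01865692]
thin [ 0.56235038 -0.11769577] thick [ 0.52576741 -0.21768621] len 0.1064725375629669 0.039603565499775256 0.04209074425785703 head from +y 20.095788316903185
[[0.5811, -0.124], [0.5436, -0.1114], [0.5452, -0.2256], [0.5063, -0.2097]]
[[0.959, 0.284, -0.0], [0.284, -0.959, 0.002], [0.0, -0.002, -1.0]]
```

```bash
python3 shift.py '[[0, 0, 0, 0, 0, 0, -0.18], [0, 0, 0, 0, 0, 0, -0.18], [0, 0, 0, 0, 0, 0, -0.18], [0, 0, 0, 0, 0, 0, -0.18], [0, 0, 0, 0, 0, 0, -0.18]]'; python3 shift.py '[[0, 0, 0, 0, 0, 0, -0.154], [0, 0, 0, 0, 0, 0, -0.154]]'
cat >> h.py <<'E'
def go(x,y,z,head=None):
    "print the shift to a target in the tool's axes"
    s=sensors.state();M=rot(s["tool_rot"]);print("tcp",s["tool_pos"].round(4),"head",np.degrees(np.arctan2(M[0,0],M[1,0])).round(2),"tilt",M[:2,2].round(4),"F",s["contact_force"].round(2),"t",round(s["time"],2),"w",round(s["gripper_width"],2))
    print("shift",(M.T@(np.array([x,y,z])-s["tool_pos"])).round(4))
E
python3 -c "
from h import *
go(.465,-.20,.06)"
```

```text
time: 0.72
tool_pos: [0.1774, -0.5989, 0.2306]
tool_rot: [-0.001, 0.827, 0.562, 0.0]
contact_force: [0.6, -0.7, -0.8]
gripper_width: 0.0
grasp_force: 0.0
time: 0.98
tool_pos: [0.1773, -0.5989, 0.2305]
tool_rot: [-0.001, 0.731, 0.682, 0.0]
contact_force: [0.4, 0.0, -0.1]
gripper_width: -0.007
grasp_force: 0.0
tcp [ 0.1773 -0.5989  0.2305] head 4.01 tilt [-0.0002  0.0013] F [ 0.35  0.04 -0.12] t 0.97 w -0.01
shift [0.4178 0.2592 0.171 ]
```

```bash
python3 shift.py '[[0, 0.046, 0.029, 0.019, 0, 0, 0], [0, 0.046, 0.029, 0.019, 0, 0, 0], [0, 0.046, 0.029, 0.019, 0, 0, 0], [0, 0.046, 0.029, 0.019, 0, 0, 0], [0, 0.046, 0.029, 0.019, 0, 0, 0]]' >/dev/null; python3 shift.py '[[0, 0.046, 0.029, 0.019, 0, 0, 0], [0, 0.046, 0.029, 0.019, 0, 0, 0], [0, 0.046, 0.029, 0.019, 0, 0, 0], [0, 0.046, 0.029, 0.019, 0, 0, 0], [0, 0, 0, 0, 0, 0, 0]]'
python3 -c "
from h import *
go(.470,-.20,.006)"
```

```text
time: 2.22
tool_pos: [0.4684, -0.2023, 0.0579]
tool_rot: [-0.002, 0.731, 0.682, -0.0]
contact_force: [0.4, 0.3, -0.0]
gripper_width: 0.001
grasp_force: 0.0
tcp [ 0.4684 -0.2023  0.0579] head 3.99 tilt [-0.0038  0.0029] F [ 0.39  0.27 -0.01] t 2.23 w 0.0
shift [0.0023 0.0016 0.0519]
```

```bash
python3 shift.py '[[0, 0, 0, 0.026, 0, 0, 0], [0, 0, 0, 0.026, 0, 0, 0], [0, 0, 0, 0, 0, 0, 0], [0, 0, 0.01, 0, 0, 0, 0], [0, 0, 0.007, 0, 0, 0, 0]]' ; python3 shift.py '[[0, 0, 0.005, 0, 0, 0, 0], [0, 0, 0.005, 0, 0, 0, 0], [0, 0, 0.005, 0, 0, 0, 0], [0, 0, 0.005, 0, 0, 0, 0], [0, 0, 0, 0, 0, 0, 0]]'
python3 - <<'E'
from h import *
go(.512,-.2,.006)
im=cv2.cvtColor(grab_frame("top"),cv2.COLOR_RGB2BGR)
x=cv2.resize(im[130:295,320:520],None,fx=3.6,fy=3.6,interpolation=cv2.INTER_CUBIC)
cv2.imwrite("pics/crop2.png",cv2.convertScaleAbs(x,alpha=1.5))
im=cv2.cvtColor(grab_frame("wrist"),cv2.COLOR_RGB2BGR)
cv2.imwrite("pics/w2.png",im)
E
```

```text
time: 2.85
tool_pos: [0.4875, -0.2084, 0.0101]
tool_rot: [0.002, 0.733, 0.68, 0.0]
contact_force: [-0.7, 0.2, 0.3]
gripper_width: -0.002
grasp_force: 0.0
time: 3.48
tool_pos: [0.506, -0.2088, 0.0084]
tool_rot: [0.0, 0.733, 0.68, 0.0]
contact_force: [0.0, 0.0, 0.2]
gripper_width: -0.003
grasp_force: 0.0
tcp [ 0.506  -0.2088  0.0084] head 4.29 tilt [ 0.0004 -0.    ] F [0.03 0.02 0.25] t 3.48 w -0.0
shift [0.0092 0.0053 0.0024]
```

View pics/crop2.png

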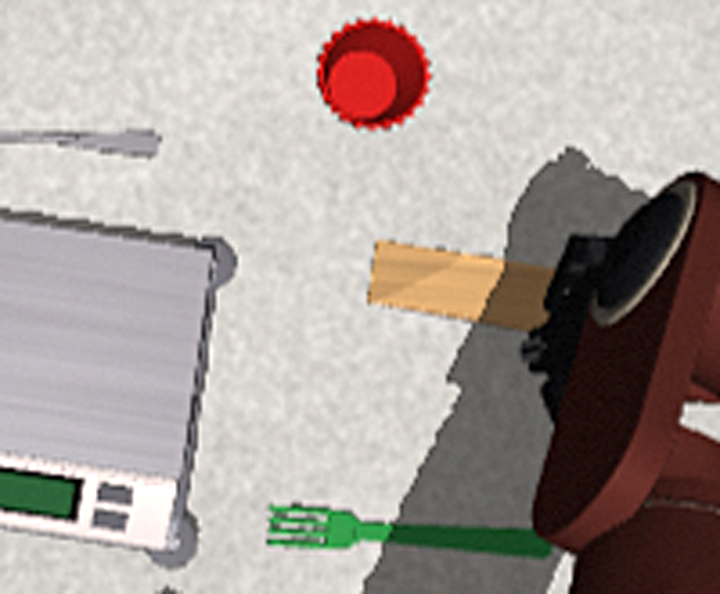

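The crop shows the wedge's thin end at (376,241) and (369,303). It has turned to nearly the required heading, and the fork and cup haven't moved.

Run:
```python
from h import *
p=camera_params("top")
f=lambda u,v,z: ray("top",320+u/3.6-.4,130+v/3.6-.4,z,p)[:2]
foot=np.array([.5618,-.0055])
a=f(376,241,.002);b=f(369,303,.002)
t=(a+b)/2
n=(a-b); print(a,b,np.hypot(*n))
for q,o in(((530,330),b),((550,267),a)):
    e=f(*q,.002+.015*.09/.11)-o  # ~; top edge height at that length
    print("head",np.degrees(np.arctan2(-e[0],-e[1])),np.hypot(*e))
print("face head",np.degrees(np.arctan2(-n[1],n[0])), "to foot",np.degrees(np.arctan2(*(foot-t))), "thin",t)
```

```text
[ 0.5773721  -0.11312388] [ 0.53837792 -0.10731101] 0.03942506091671264
head 11.040886342690115 0.09733809857255091
head 10.207603106303365 0.10564616222202466
face head 8.478647335406542 to foot 2.146538001129738 thin [ 0.55787501 -0.11021745]
```

```bash
python3 shift.py '[[0, 0, 0.005, 0, 0, 0, 0], [0, 0, 0.0045, 0, 0, 0, 0], [0, 0, 0, 0, 0, 0, 0], [0, 0, -0.02, 0, 0, 0, 0], [0, 0, 0, -0.05, 0, 0, 0]]' ; python3 shift.py '[[0.25, -0.05, 0, 0, 0, 0, 0], [0.25, -0.015, 0.04, 0, 0, 0, 0], [0.25, 0, 0, 0, 0, 0, 0]]'
python3 - <<'E'
from h import *
go(.5465,-.262,.008)
im=cv2.cvtColor(grab_frame("top"),cv2.COLOR_RGB2BGR)
x=cv2.resize(im[130:295,320:520],None,fx=3.6,fy=3.6,interpolation=cv2.INTER_CUBIC)
cv2.imwrite("pics/crop3.png",cv2.convertScaleAbs(x,alpha=1.5))
E
```

```text
time: 4.2
tool_pos: [0.4904, -0.2056, 0.0537]
tool_rot: [-0.006, 0.733, 0.68, -0.002]
contact_force: [0.8, -0.1, -0.1]
gripper_width: -0.001
grasp_force: 0.0
time: 4.58
tool_pos: [0.5317, -0.2773, 0.0588]
tool_rot: [0.001, 0.733, 0.68, 0.0]
contact_force: [0.5, -0.2, -0.8]
gripper_width: 0.252
grasp_force: 0.0
tcp [ 0.5317 -0.2773  0.0588] head 4.34 tilt [ 0.0014 -0.0008] F [ 0.47 -0.21 -0.79] t 4.58 w 0.25
shift [0.0164 0.0135 0.0508]
```

View pics/crop3.png

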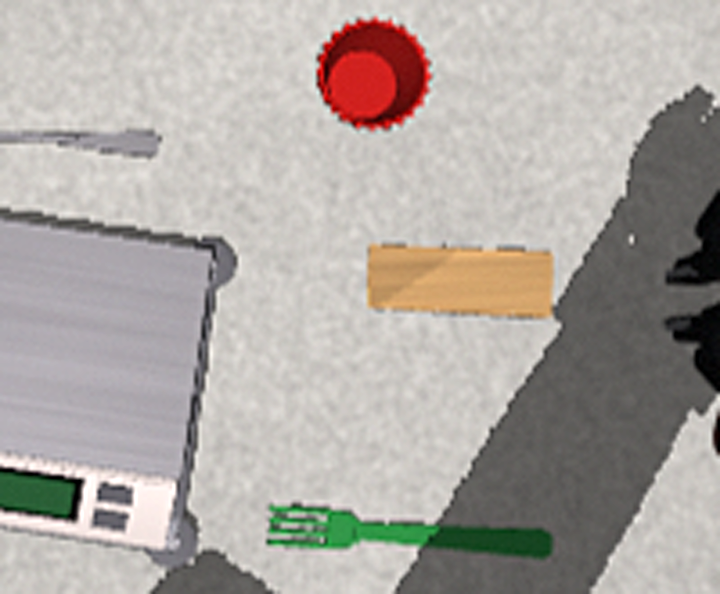

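The wedge is now clear of the fingers. Its thin corners are at (370,244) and (369,307), and its thick corners at (552,250) and (552,318).

Run:
```python
from h import *
p=camera_params("top")
f=lambda u,v,z: ray("top",320+u/3.6-.4,130+v/3.6-.4,z,p)[:2]
foot=np.array([.5618,-.0055])
a=f(370,244,.002);b=f(369,307,.002);c=f(552,250,.017);d=f(552,318,.017)
t=(a+b)/2;k=(c+d)/2;e=t-k;u=e/np.hypot(*e)
print("thin",t,"thick",k,"len",np.hypot(*e),np.hypot(*(a-b)),np.hypot(*(c-d)),"head",np.degrees(np.arctan2(*e)))
print("foot lateral",u[1]*(foot-t)[0]-u[0]*(foot-t)[1],"dist thin->foot",(foot-t)@u,"dir",np.degrees(np.arctan2(*(foot-k))))
g=k-.034*u
go(g[0],g[1],.008)
```

```text
thin [ 0.5556898  -0.10825434] thick [ 0.54785287 -0.21682147] len 0.10884962565823429 0.03969012699011965 0.04213920213515233 head 4.128741002083308
foot lateral -0.0013037382555415042 dist thin->foot 0.10292758751595515 dir 3.7760224311040296
tcp [ 0.5305 -0.2762  0.0582] head 4.31 tilt [-0.0004  0.0003] F [-0.77  0.37  0.95] t 4.62 w 0.25
shift [0.0265 0.013  0.0502]
```

```bash
python3 shift.py '[[0.25, 0.026, 0.013, 0.026, 0, 0, 0], [0.25, 0, 0, 0.026, 0, 0, 0], [0.25, 0, 0, 0, 0, 0, 0], [0.25, 0.01, 0, 0, 0, 0, 0], [0.25, 0.01, 0, 0, 0, 0, 0]]'; python3 shift.py '[[0.25, 0.01, 0, 0, 0, 0, 0], [0.25, 0.01, 0, 0, 0, 0, 0], [0.25, 0.01, 0, 0, 0, 0, 0], [0.25, 0.01, 0, 0, 0, 0, 0], [0.25, 0.01, 0, 0, 0, 0, 0]]';python3 shift.py '[[0.25, 0.01, 0, 0, 0, 0, 0], [0.25, 0.01, 0, 0, 0, 0, 0], [0.25, 0.01, 0, 0, 0, 0, 0], [0.25, 0.01, 0, 0, 0, 0, 0], [0.25, 0, 0, 0, 0, 0, 0]]'
python3 - <<'E'
from h import *
go(.55387,-.0055-.066-.011,.006)
im=cv2.cvtColor(grab_frame("top"),cv2.COLOR_RGB2BGR)
x=cv2.resize(im[130:295,320:520],None,fx=3.6,fy=3.6,interpolation=cv2.INTER_CUBIC)
cv2.imwrite("pics/crop4.png",cv2.convertScaleAbs(x,alpha=1.5))
E
```

```text
time: 5.25
tool_pos: [0.5473, -0.2307, 0.0079]
tool_rot: [0.001, 0.733, 0.68, 0.0]
contact_force: [-0.7, -0.0, 0.6]
gripper_width: 0.251
grasp_force: 0.0
time: 5.88
tool_pos: [0.5503, -0.1803, 0.0063]
tool_rot: [-0.0, 0.733, 0.68, -0.0]
contact_force: [-0.1, -1.2, -0.0]
gripper_width: 0.252
grasp_force: 0.3
time: 6.5
tool_pos: [0.5532, -0.1403, 0.0061]
tool_rot: [-0.0, 0.733, 0.68, -0.0]
contact_force: [0.6, -0.5, -0.2]
gripper_width: 0.249
grasp_force: 0.0
tcp [ 0.5532 -0.1403  0.0061] head 4.24 tilt [-0.0004  0.0004] F [ 0.61 -0.49 -0.16] t 6.5 w 0.25
shift [ 0.0577 -0.0036  0.0001]
```

View pics/crop4.png

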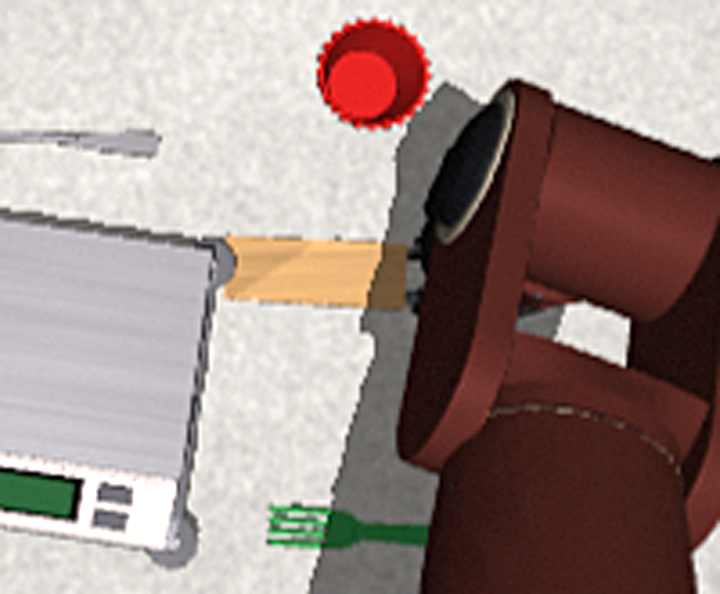

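The wedge's thin end has just reached the lug, at about (225,235) to (225,298) in the crop. It is centred on the stud line to within about 3 mm. I'll keep pushing and watch the force.

```bash
python3 shift.py '[[0.25, 0.009, 0, 0, 0, 0, 0], [0.25, 0.009, 0, 0, 0, 0, 0], [0.25, 0.009, 0, 0, 0, 0, 0], [0.25, 0.009, 0, 0, 0, 0, 0], [0.25, 0.004, 0, 0, 0, 0, 0]]'; python3 shift.py '[[0.25, 0.002, 0, 0, 0, 0, 0], [0.25, 0.002, 0, 0, 0, 0, 0], [0.25, 0.002, 0, 0, 0, 0, 0], [0.25, 0.002, 0, 0, 0, 0, 0], [0.25, 0, 0, 0, 0, 0, 0]]'; python3 shift.py '[[0.25, 0.002, 0, 0, 0, 0, 0], [0.25, 0, 0, 0, 0, 0, 0]]'
```

```text
time: 7.18
tool_pos: [0.5563, -0.1006, 0.0063]
tool_rot: [0.0, 0.733, 0.68, -0.0]
contact_force: [-0.5, 0.6, 0.9]
gripper_width: 0.253
grasp_force: 0.2
time: 7.8
tool_pos: [0.5569, -0.0932, 0.0063]
tool_rot: [-0.0, 0.733, 0.68, 0.0]
contact_force: [-0.2, -0.3, 0.4]
gripper_width: 0.246
grasp_force: 0.0
time: 8.05
tool_pos: [0.557, -0.0911, 0.0063]
tool_rot: [-0.0, 0.733, 0.68, 0.0]
contact_force: [1.2, 0.7, 0.4]
gripper_width: 0.249
grasp_force: 0.0
```

```bash
python3 shift.py '[[0.25, 0.002, 0, 0, 0, 0, 0], [0.25, 0.002, 0, 0, 0, 0, 0], [0.25, 0, 0, 0, 0, 0, 0]]' | grep -E "pos|force"; python3 shift.py '[[0.25, 0.002, 0, 0, 0, 0, 0], [0.25, 0, 0, 0, 0, 0, 0]]'| grep -E "pos|force"; python3 shift.py '[[0.25, 0.001, 0, 0, 0, 0, 0], [0.25, 0, 0, 0, 0, 0, 0]]'| grep -E "pos|force"
```

```text
tool_pos: [0.5573, -0.0871, 0.0063]
contact_force: [0.8, 0.3, 0.6]
grasp_force: 0.0
tool_pos: [0.5575, -0.0854, 0.0063]
contact_force: [0.6, -1.4, -0.1]
grasp_force: 0.6
tool_pos: [0.5576, -0.0845, 0.0063]
contact_force: [-0.5, -2.0, -0.4]
grasp_force: 1.3
```

Contact came at y ≈ -0.086, against -0.0825 predicted. I'll push on in 1 mm steps.

```bash
python3 shift.py '[[0.25, 0.001, 0, 0, 0, 0, 0], [0.25, 0, 0, 0, 0, 0, 0]]' | grep -E "pos|force"; python3 shift.py '[[0.25, 0.001, 0, 0, 0, 0, 0], [0.25, 0, 0, 0, 0, 0, 0]]'| grep -E "pos|force"
```

```text
tool_pos: [0.5577, -0.0835, 0.0063]
contact_force: [0.3, -3.5, -1.1]
grasp_force: 1.9
tool_pos: [0.5577, -0.0825, 0.0063]
contact_force: [-1.1, -3.3, -0.3]
grasp_force: 2.4
```

```bash
for i in 1 2 3; do python3 shift.py '[[0.25, 0, 0, 0, 0, 0, 0]]' | grep -E "_pos|force"; done
python3 - <<'E'
from h import *
im=cv2.cvtColor(grab_frame("top"),cv2.COLOR_RGB2BGR)
x=cv2.resize(im[175:295,280:490],None,fx=3.8,fy=3.8,interpolation=cv2.INTER_CUBIC)
cv2.imwrite("pics/crop5.png",cv2.convertScaleAbs(x,alpha=1.5))
E
```

```text
tool_pos: [0.5577, -0.0825, 0.0063]
contact_force: [0.2, -4.4, -0.8]
grasp_force: 2.5
tool_pos: [0.5577, -0.0825, 0.0063]
contact_force: [0.4, -5.3, -0.3]
grasp_force: 2.5
tool_pos: [0.5577, -0.0824, 0.0063]
contact_force: [-0.1, -5.0, -0.7]
grasp_force: 2.5
```

View pics/crop5.png

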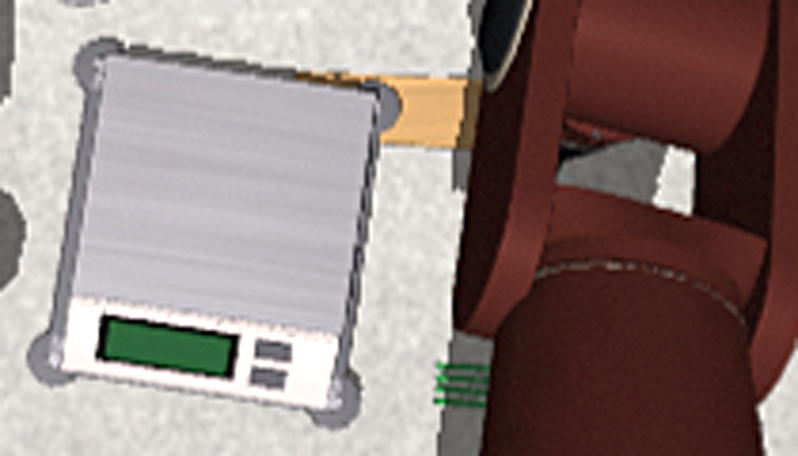

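The scale hasn't moved, and the wedge is seated at about 5 N. The lug sits at (374,106) against the wedge midline at about y=110, which is roughly 2 mm off. I'll withdraw and move over the plate corner.

```bash
python3 shift.py '[[0.25, -0.01, 0, 0, 0, 0, 0], [0.25, -0.03, 0, 0, 0, 0, 0], [0.25, 0, 0, -0.05, 0, 0, 0], [0, 0, 0, -0.05, 0, 0, 0], [0, 0, 0, 0, 0, 0, 0]]'
python3 -c "
from h import *
go(.5505,.0187,.076)"
```

```text
time: 10.48
tool_pos: [0.5583, -0.1231, 0.1121]
tool_rot: [0.004, 0.733, 0.68, 0.003]
contact_force: [0.6, -1.3, -0.2]
gripper_width: 0.0
grasp_force: 0.0
tcp [ 0.5583 -0.1231  0.1121] head 4.31 tilt [ 0.0099 -0.0018] F [ 0.56 -1.29 -0.25] t 10.47 w 0.0
shift [ 0.1409 -0.0188  0.0357]
```

```bash
python3 shift.py '[[0, 0.047, -0.006, 0, 0, 0, 0], [0, 0.047, -0.006, 0, 0, 0, 0], [0, 0.047, -0.006, 0, 0, 0, 0], [0, 0, 0, 0.03, 0, 0, 0], [0, 0, 0, 0, 0, 0, 0]]'; python3 shift.py '[[0, 0, 0, 0.004, 0, 0, 0], [0, 0, 0, 0.003, 0, 0, 0], [0, 0, 0, 0, 0, 0, 0]]'| grep -E "_pos|force"; python3 shift.py '[[0, 0, 0, 0.002, 0, 0, 0], [0, 0, 0, 0, 0, 0, 0]]'| grep -E "_pos|force"
```

```text
time: 11.1
tool_pos: [0.5443, 0.0209, 0.0727]
tool_rot: [-0.003, 0.733, 0.68, -0.002]
contact_force: [-0.5, -0.1, -0.0]
gripper_width: -0.002
grasp_force: 0.0
tool_pos: [0.5476, 0.0193, 0.0696]
contact_force: [0.3, 0.3, -0.1]
grasp_force: 0.0
tool_pos: [0.5473, 0.0196, 0.0674]
contact_force: [0.8, 0.3, 0.1]
grasp_force: 0.0
```

```bash
for i in 1 2; do python3 shift.py '[[0, 0, 0, 0.001, 0, 0, 0], [0, 0, 0, 0, 0, 0, 0], [0, 0, 0, 0, 0, 0, 0]]'| grep -E "_pos|force"; done
```

```text
tool_pos: [0.5473, 0.0198, 0.0663]
contact_force: [-0.4, 1.2, 0.5]
grasp_force: 0.0
tool_pos: [0.5475, 0.0197, 0.0657]
contact_force: [-1.8, -1.0, 3.6]
grasp_force: 1.9
```

```bash
for i in 1 2; do python3 shift.py '[[0, 0, 0, 0.001, 0, 0, 0], [0, 0, 0, 0, 0, 0, 0], [0, 0, 0, 0, 0, 0, 0], [0, 0, 0, 0, 0, 0, 0]]'| grep -E "_pos|force"; done
```

```text
tool_pos: [0.5476, 0.0197, 0.0656]
contact_force: [-4.1, 0.1, 9.6]
grasp_force: 4.4
tool_pos: [0.5477, 0.0197, 0.0655]
contact_force: [-6.6, 0.9, 13.7]
grasp_force: 6.8
```

The plate stays rigid at 14 N. I'll lift clear and check.

```bash
python3 shift.py '[[0, 0, 0, -0.01, 0, 0, 0], [0, 0, 0, -0.05, 0, 0, 0], [0, -0.05, 0, -0.03, 0, 0, 0], [0, -0.06, 0, 0, 0, 0, 0], [0, -0.06, 0, 0, 0, 0, 0]]'; python3 shift.py '[[0, -0.06, 0, 0, 0, 0, 0], [0, 0, 0, 0, 0, 0, 0], [0, 0, 0, 0, 0, 0, 0]]'
python3 - <<'E'
from h import *
im=cv2.cvtColor(grab_frame("top"),cv2.COLOR_RGB2BGR)
x=cv2.resize(im[175:295,280:490],None,fx=3.8,fy=3.8,interpolation=cv2.INTER_CUBIC)
cv2.imwrite("pics/crop6.png",cv2.convertScaleAbs(x,alpha=1.5))
E
```

```text
time: 14.1
tool_pos: [0.5347, -0.1514, 0.154]
tool_rot: [0.001, 0.733, 0.68, 0.0]
contact_force: [0.6, 0.2, -0.2]
gripper_width: -0.0
grasp_force: 0.0
time: 14.48
tool_pos: [0.5299, -0.2093, 0.1528]
tool_rot: [-0.0, 0.733, 0.68, 0.0]
contact_force: [-0.0, 0.7, -0.0]
gripper_width: -0.001
grasp_force: 0.0
```

View pics/crop6.png

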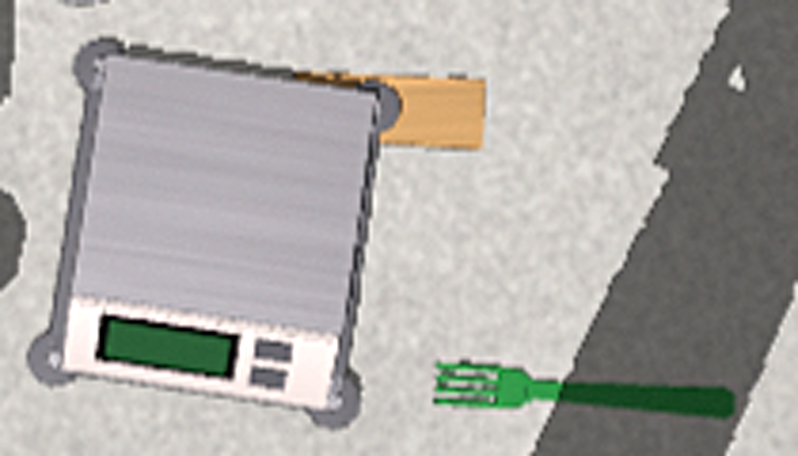

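The wedge is still in place, with its thick end at (485,79) to (485,150) and centred under the lug at (374,106). The scale and fork haven't moved, and the robot is clear, so I'm handing in.

```bash
python3 -c "
from plant import manip, sensors, grab_frame, camera_params
print(manip.job_done())"
```

```text
the job is handed in; nothing more can be done
None
```

The wedge is seated under the bare foot at about 5 N, the plate corner held firm under a 14 N press, nothing else I checked in the last views had moved, and the job is handed in; no verdict came back.

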